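Push the tube holder through the reader's L-shaped slot into the reading bay

ROBOT

A 6-joint arm with a two-finger parallel gripper is mounted at the origin on a cart in front of the work surface, level with it; the furniture and walls round the work are solid. World frame = base frame: x ahead of the robot, y to its left, z up, the work surface at z = 0. Lengths are in mm, angles in rad, forces in N, time in s.
With the tool pointing down it reaches from about 300 to 775 mm from the base axis. Payload 14.6 kg.
Tool frame: the origin (TCP) lies midway between the tips of the shut fingers; the grasp point (between the pads) lies behind it (manip.grip_depth is the z of the grasp point in the tool frame, in mm); z points along the fingers, y is the line along which they close (so a half turn about z gives the same grasp; the last joint's range is limited). The gripper opens to 94 mm and grips with 3 to 60 N. Pads are 16 mm wide; open, the fingers measure 119 mm over their backs; the gripper's body (75 mm by 177 mm) begins 78 mm behind the grasp point.
Start: joints at [1.171, 0.3, 1.521, -0, 1.321, -0.067], TCP at [179.677, 519.813, 205.446] pointing down, gripper open.
Joint ranges: [-3.03, 3.03], [-0.79, 2.21], [0.23, 2.52], [-1.04, 4.18], [0, 3.07], [-2.55, 2.55]. Speed limits (rad/s): [2.22, 2.22, 2.57, 3.14, 3.14, 3.14].

INTERFACE

Orientations are given as [roll, pitch, yaw] about the fixed x, y, z axes, in that order (R = Rz(yaw) Ry(pitch) Rx(roll)).
In Python, from cell import manip, eyes gives the robot as it stands (manip), with the cameras (eyes).
- The arm moves only by the shell command python3 nudge.py [OPENING] [FORCE], which reads ROWS from standard input. ROWS is a JSON list of rows, 1 to 5 of them, each written [[dx, dy, dz], [rx, ry, rz]]: dx, dy, dz in normalised numbers (1 is 500 mm), then a rotation vector rx, ry, rz in shares of 90 degrees (1.0 is 90 degrees); each row is the pose to reach, as a shift and turn from the pose commanded when the command began, along the tool's axes at that moment; what a row does not reach only later rows make up. A row lasts 1/10 s, in which the tool goes at most 50 mm and 0.15 rad, less where a joint would pass 70% of its speed; a pose out of reach is approached as far as the arm can. OPENING is the finger opening in mm, set as the command begins (- or left out keeps the last). The fingers move at their own pace and stop on an object; FORCE is the grip in N (left out, the last holds). Time passes only in rows, so rows that do not move let the fingers close. It prints the time, the measured TCP pose, the force, the opening and the grip force at its end. No shift or turn number may pass 1 either way. Input that does not fit is refused with a message, and nothing moves.
- manip.read_state(): the state, without advancing time (a new reading comes with each control period).
- eyes.camera(name): name is "scene" or "top" or "wrist"; returns (picture, depth): 420x560x3 uint8, red, green, blue; 420x560 float32, mm along the optical axis (not along the pixel's ray), 0 where there is no reading.
- eyes.camera_info(name): a dict with "K" (3x3 intrinsics, pixels), "dist" ([k1, k2, p1, p2, k3] as OpenCV has them; the pictures are not rectified), "rvec" (rotation vector, rad) and "tvec" (3), from world to camera coordinates, as OpenCV has them; the wrist camera has in their place "mount" (4x4, takes a point from camera to tool coordinates, whose origin is the TCP and whose axes are the flange's). Camera axes: x right, y down, z forward; pixel columns grow to the right and rows downward; lengths in mm; the calibration is good to about 2 mm. A picture is of the moment at which its call begins: read the wrist's pose just before it. camera_info takes no time and is no camera call.
- manip.sign_off(): hands the job in; it is judged then, once.
The state is a dict: "clock": time; "joints": joint angles; "qd": joint speeds; "effort": joint torques, N m; "eef_pos": TCP position; "eef_rot": TCP orientation; "wrist_force": force on the tool from outside, world axes, zero at the start; "moment": the same for the moment, N m; "finger_gap": finger opening in mm; "finger_force": force on a finger pad.
Only numpy, scipy, OpenCV 4.12 (cv2) and the standard library are available. Lean on these libraries where they do the work, as an engineer would, in place of code of your own. Each camera call takes 0.05 s, during which the arm holds its last target. There are 200 camera calls.

TASK

Get the sample in the tube reader into place: with the fingertips, push the round brass tube holder along the long leg of its L-shaped slot to the corner, then push it sideways along the short leg until it is fully home at the slot's end in the blue reading bay. Only push the holder: do not lift it out of the slot, do not touch the tube standing in it, and leave the beaker, timer and marker where they are. Finish with the hand clear.

Things in the scene. Friction and masses are not known exactly. Their poses are not given: they have to be found in the camera images.
- reader: tube reader: low white unit 174 x 158 mm, fixed on the table, deck 24 mm above the table. Origin: centre of the underside, at table height. x runs along the slot's long leg towards the corner (away from the robot at yaw 0), y to the left along the short leg, z up. The slot in the deck is 13 mm wide, 14 mm deep, its corner square.
- slot_start (a point): on the deck: where the holder's axis stands at the closed beginning of the long leg (red mark), at (-35, -25, 24) mm in the reader's frame
- slot_corner (a point): on the deck: where the holder's axis stands in the corner, at (40, -25, 24) mm in the reader's frame, 75 mm from the start; at the corner the pin has 1.5 mm of play to either side
- slot_end (a point): on the deck: where the holder's axis stands when the pin touches the closed end of the short leg (green mark), at (40, 30, 24) mm in the reader's frame, 55 mm from the corner
- holder: tube holder: loose upright brass-coloured cylinder 48 mm across, 24 mm high, 105 to 210 g, that slides on the deck under a push of 1 to 3 N; a guide pin 10 mm across reaches 12 mm down into the slot. Origin: centre of its underside, level with the deck; z up. It can turn freely about its pin. It starts within the first 25 mm of the long leg.
- sample_tube: small clear tube with a purple lid, 13 x 20 x 40 mm, standing loosely in the holder's central socket, its top 22 mm above the holder's top. Origin: lower end of the tube, 6 mm above the holder's underside; z up along the tube.
- beaker: bystander: empty clear beaker, 54 mm across, 68 mm high, beside the reader (left or right). Origin: centre of the underside.
- timer: bystander: flat white digital timer with three keys, 62 x 68 x 19 mm, on the other side of the reader. Origin: centre of the underside.
- marker: bystander: marker pen lying in front of the reader, 17 x 135 x 16 mm. Origin: centre of the underside; y along the pen.
- bay_corner (a point): inner corner, at the top, of the blue reading bay: two walls 38 mm high on the deck, round the slot's end. From here the far wall (15 mm thick) runs 55 mm towards the reader's -y and the end wall (17 mm thick) runs 57 mm towards -x. At (69, 59, 62) mm in the reader's frame. The holder at the slot's end is 5 mm clear of both walls; the bay is open towards -x and -y.

How it is judged (in metres and radians):
On the way, in this order (a step that is already met when the one before it is completed fails the run):
1. the holder has been pushed along the long leg to the corner (x of holder in the frame of reader above 0.034 m and y of holder in the frame of reader below -0.018 m), for 0.1 s.
2. the holder stands at the end of the short leg (horizontal distance between holder and slot_end below 0.004 m), for 0.2 s.
At the end, for the whole second after the job is handed in: the holder is at rest in the slot within 4 mm of the end of the short leg, flat on the deck, with the tube still standing in its socket; beaker, timer and marker within 15 mm of where they were (horizontal distance between holder and slot_end below 0.004 m and z of holder in the frame of reader below 0.026 m and angle between holder's own z axis and vertical below 0.08 rad and horizontal distance between sample_tube and holder below 0.005 m and angle between sample_tube's own z axis and vertical below 0.3 rad and linear speed of holder below 0.01 m/s and distance of each of beaker, timer, marker from where it was at the start of the episode below 0.015 m); the robot touches nothing.
It fails at once if the holder is lifted (more than 4 mm) or tipped (z of holder in the frame of reader above 0.028 m or angle between holder's own z axis and vertical above 0.2 rad).
It fails at once if the tube is touched by the robot (contact force between any of the fingers, the arm and sample_tube above 0.3 N).
It fails at once if the tube is lifted (more than 9 mm) in its socket (z of sample_tube in the frame of holder above 0.015 m).
It fails at once if the beaker, timer or marker is pushed away (distance of any of beaker, timer, marker from where it was at the start of the episode above 0.02 m).
It also fails if it takes over 43 s, if anything falls off the work surface, if the arm or the gripper's body presses on something with over 40 N, if the wrist force passes 120 N, or if a joint passes its speed limit or range.

## Working session

There is one attempt and no reset: what is moved stays moved. The work goes in short steps, Python scripts to look and compute and a shell command to move; the robot and the scene stay as the last step left them, time stands still between calls to the robot, and variables do not carry over. Pictures are saved under pics/ and viewed, at most 10 in all, crops included, and the job is handed in when it is done.

```bash
ls; mkdir -p pics
cat > h.py <<'E'
import numpy as np, cv2
from cell import manip, eyes
from scipy.spatial.transform import Rotation as R
def ray(name,uv,z):
    c=eyes.camera_info(name);K=np.array(c["K"]);d=np.array(c["dist"])
    p=cv2.undistortPoints(np.array(uv,float).reshape(-1,1,2),K,d).reshape(-1,2)
    M=cv2.Rodrigues(np.array(c["rvec"],float))[0];o=-M.T@np.array(c["tvec"],float).ravel()
    D=np.c_[p,np.ones(len(p))]@M
    return o+D*((z-o[2])/D[:,2])[:,None]
E
python3 - <<'E'
from h import *
for n in("top","scene"):
    im,d=eyes.camera(n); np.save(f"pics/{n}_d.npy",d); cv2.imwrite(f"pics/{n}0.png",im[:,:,::-1])
    c=eyes.camera_info(n);print(n,c)
s=manip.read_state();print(s["clock"],s["eef_pos"],s["eef_rot"],s["finger_gap"])
E
```

```text
cell.py
nudge.py
pics
top {'K': array([[403.38237893,   0.        , 275.36830176],
       [  0.        , 403.38237893, 204.00772949],
       [  0.        ,   0.        ,   1.        ]]), 'dist': array([-0.06510656,  0.        ,  0.        ,  0.        ,  0.        ]), 'rvec': array([ 2.18046316, -2.20862011,  0.04646535]), 'tvec': array([100.51952128, 522.14039968, 926.87877517])}
scene {'K': array([[535.8442043 ,   0.        , 278.67476898],
       [  0.        , 535.8442043 , 210.59352596],
       [  0.        ,   0.        ,   1.        ]]), 'dist': array([-0.15246907,  0.        ,  0.        ,  0.        ,  0.        ]), 'rvec': array([ 2.0248998 , -0.76532692,  0.42239299]), 'tvec': array([-360.56073713,  301.46501106,  782.01671407])}
0.1 [179.59085898 519.60512129 204.94577874] [-3.14056096e+00 -7.88060586e-05  2.80881707e+00] 93.69724170522795
```

View pics/top0.png

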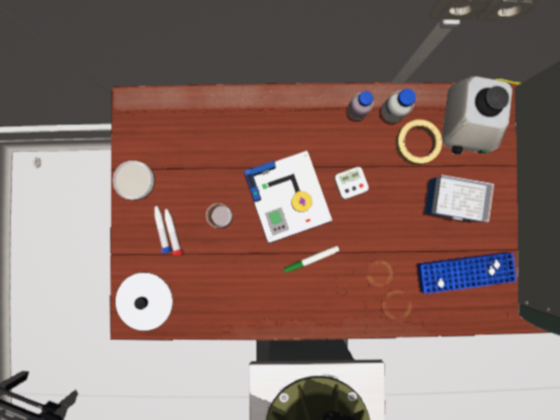

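View pics/scene0.png

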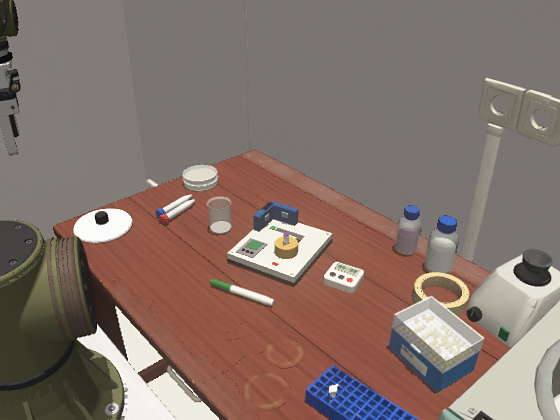

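The top view shows the reader around pixel (288,197), the brass holder at (302,201), the green slot end at (265,186) and the blue bay at upper left. The beaker is at (219,215), the timer at (352,182) and the marker at (312,260). Next I'll measure these.

Run:
```python
from h import *
im=cv2.imread("pics/top0.png"); hsv=cv2.cvtColor(im,cv2.COLOR_BGR2HSV);d=np.load("pics/top_d.npy")
H,S,V=cv2.split(hsv)
roi=np.zeros(H.shape,bool);roi[145:247,236:335]=1
w=((S<60)&(V>150)&roi).astype(np.uint8)
cs,_=cv2.findContours(w,0,2);c=max(cs,key=cv2.contourArea)
hull=cv2.convexHull(c)
ap=cv2.approxPolyDP(hull,5,True).reshape(-1,2);print("white approx",ap,ray("top",ap,24).round(1).tolist())
for nm,m,z in(("brass",(H>15)&(H<35)&(S>130)&(V>120)&roi,48),("green",(H>50)&(H<80)&(S>120)&roi,24),("blue",(H>100)&(H<125)&(S>100)&roi,62),("red",((H<6)|(H>174))&(S>130)&(V>170)&roi,24),("purple",(H>125)&(H<165)&(S>50)&roi,70)):
    cs,_=cv2.findContours(m.astype(np.uint8),0,2)
    for c in cs:
        if len(c)<4: continue
        (u,v),r=cv2.minEnclosingCircle(c);print(nm,cv2.contourArea(c),(u,v),r,ray("top",[(u,v)],z).round(1).tolist(),d[int(v),int(u)])
c=im[140:250,230:380];cv2.imwrite("pics/crop.png",cv2.resize(c,None,fx=5,fy=5,interpolation=cv2.INTER_CUBIC))
```

```text
white approx [[306 151]
 [331 220]
 [269 242]
 [255 206]
 [254 176]] [[645.0, 21.2, 24.0], [484.4, -33.6, 24.0], [435.8, 109.5, 24.0], [518.9, 140.7, 24.0], [588.3, 142.3, 24.0]]
brass 267.5 (301.0064392089844, 200.31544494628906) 10.140573501586914 [[529.2, 36.0, 48.0]] 880.40234
green 4.0 (264.0, 186.0) 1.414313554763794 [[564.8, 119.5, 24.0]] 928.8344
blue 256.5 (263.5, 181.0) 21.24274444580078 [[572.4, 119.2, 62.0]] 0.0
purple 14.0 (302.5, 200.5) 2.9155757427215576 [[527.6, 34.1, 70.0]] 881.0263
purple 0.5 (245.5, 171.5) 2.9155757427215576 [[593.0, 158.3, 70.0]] 893.4509
purple 0.0 (259.0, 165.0) 3.1623775959014893 [[607.0, 128.4, 70.0]] 955.43365
```

View pics/crop.png

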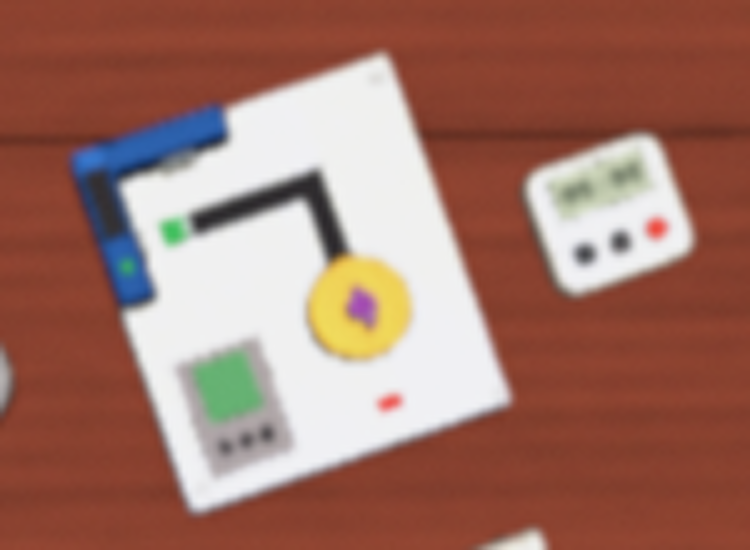

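Reader yaw is about 0.328 and its centre about (540.4, 65.4). The holder sits at reader (-20,-24), on the long leg as expected. I'll approach with shut fingers and tool yaw 1.90, so tool x is reader y and tool y is reader x.

```bash
cat >> h.py <<'E'
C=np.array([540.4,65.4]);YAW=.328;c_,s_=np.cos(YAW),np.sin(YAW);A=np.array([[c_,-s_],[s_,c_]])
def rd(p): return A.T@(np.array(p)[:2]-C)
def st(): 
    s=manip.read_state();print("t",round(s["clock"],2),"reader xy",rd(s["eef_pos"]).round(1),"z",round(s["eef_pos"][2],1),"rot",np.round(s["eef_rot"],3),"F",np.round(s["wrist_force"],1),"gap",round(s["finger_gap"],1));return s
def to(x,y,z,yaw=YAW+np.pi/2):
    s=st();B=R.from_euler("xyz",s["eef_rot"]);T=R.from_euler("xyz",[np.pi,0,yaw])
    w=np.r_[C+A@[x,y],z]-s["eef_pos"]
    print("delta",B.inv().apply(w).round(1),(B.inv()*T).as_rotvec().round(3))
def seen():
    im,d=eyes.camera("top");hsv=cv2.cvtColor(im,cv2.COLOR_RGB2HSV);H,S,V=cv2.split(hsv)
    m=(H>15)&(H<35)&(S>130)&(V>100);m[:145]=0;m[247:]=0;m[:,:236]=0;m[:,335:]=0
    cs,_=cv2.findContours(m.astype(np.uint8),0,2);c=max(cs,key=cv2.contourArea);(u,v),r=cv2.minEnclosingCircle(c)
    print("holder",(round(u,1),round(v,1)),round(r,1),rd(ray("top",[(u,v)],48)[0]).round(1));return im
E
python3 -c "
from h import *
to(-72,-25,150);print(rd([529.2,36]),manip.grip_depth)"
```

```text
t 0.1 reader xy [-195.3  546.2] z 204.9 rot [-3.141 -0.     2.809] F [ 0.3  0.7 -0.5] gap 93.7
delta [-447.9 -375.3   55.3] [-0.001  0.     0.91 ]
[-20.07413034 -24.22455966] -18.8
```

Units first: shifts go in shares of 500 mm and turns go in shares of 90 degrees. So -190 mm / 500 = -0.38, -160 mm / 500 = -0.32, 0.65 rad / 1.5708 = 0.4138.

```bash
echo '[[[-0.076, -0.064, 0], [0, 0, 0.0828]], [[-0.152, -0.128, 0], [0, 0, 0.1655]], [[-0.228, -0.192, 0], [0, 0, 0.2483]], [[-0.304, -0.256, 0], [0, 0, 0.331]], [[-0.38, -0.32, 0], [0, 0, 0.4138]]]' | python3 nudge.py 0 20; python3 -c "
from h import *
to(-72,-25,150)"
```

```text
clock: 0.6
eef_pos: [307.4, 304.7, 205.3]
eef_rot: [-3.141, 0.0, 2.154]
wrist_force: [0.4, 1.1, 0.1]
finger_gap: 57.4
finger_force: 0.0
t 0.6 reader xy [-143.5  301.6] z 205.3 rot [-3.141  0.     2.154] F [0.4 1.1 0.1] gap 57.4
delta [-334.1  -13.2   55.3] [-0.     0.     0.255]
```

In the tool's units: -240 mm / 500 = -0.48, -192 mm / 500 = -0.384, 0.255 rad / 1.5708 = 0.1623.

```bash
echo '[[[-0.096, -0.004, 0], [0, 0, 0.0318]], [[-0.192, -0.008, 0], [0, 0, 0.0637]], [[-0.288, -0.012, 0], [0, 0, 0.0955]], [[-0.384, -0.016, 0], [0, 0, 0.1273]], [[-0.48, -0.02, 0], [0, 0, 0.1623]]]' | python3 nudge.py; python3 -c "
from h import *
to(-72,-25,100)"
```

```text
clock: 1.1
eef_pos: [432.3, 99.3, 205.5]
eef_rot: [3.142, -0.0, 1.902]
wrist_force: [0.2, 0.1, 1.0]
finger_gap: 17.1
finger_force: 0.0
t 1.1 reader xy [-91.4  66.9] z 205.5 rot [ 3.142 -0.     1.902] F [0.2 0.1 1. ] gap 17.1
delta [-92.   19.1 105.5] [ 0.    -0.     0.003]
```

In the tool's units: 105 mm / 500 = 0.21, -92 mm / 500 = -0.184.

```bash
echo '[[[-0.06, 0.012, 0.06], [0, 0, 0]], [[-0.12, 0.024, 0.12], [0, 0, 0]], [[-0.184, 0.038, 0.18], [0, 0, 0]], [[-0.184, 0.038, 0.21], [0, 0, 0]], [[-0.184, 0.038, 0.21], [0, 0, 0]]]' | python3 nudge.py
python3 - <<'E'
from h import *
to(-66,-25,34)
im=seen()
w,d=eyes.camera("wrist");cv2.imwrite("pics/w1.png",w[:,:,::-1])
E
```

```text
clock: 1.6
eef_pos: [478.7, 20.0, 98.2]
eef_rot: [-3.137, -0.002, 1.902]
wrist_force: [-0.7, -0.2, 1.7]
finger_gap: 0.8
finger_force: 0.0
t 1.6 reader xy [-73.1 -23.1] z 98.2 rot [-3.137e+00 -2.000e-03  1.902e+00] F [-0.7 -0.2  1.7] gap 0.8
delta [-2.   7.3 64.2] [-0.004 -0.002  0.004]
holder (303.5, 196.0) 5.6 [-12.8 -32.8]
```

View pics/w1.png

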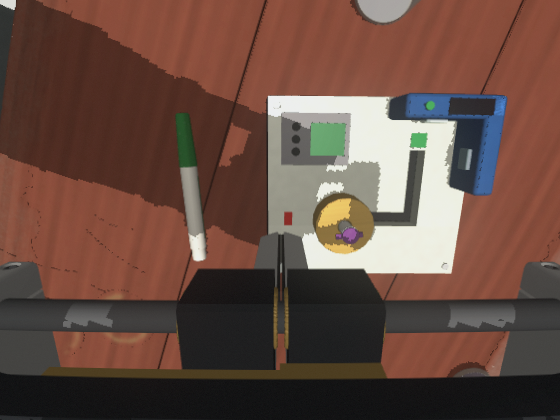

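The wrist view shows the reader with the slot corner at (414,220), the green mark at (418,140) and the holder at (343,223). The fingertip is at (281,240), pointing along reader +x behind the holder. I'll cross-check the measurements in this camera.

```bash
cat >> h.py <<'E'
def wray(uv,z):
    s=manip.read_state();c=eyes.camera_info("wrist");M=np.array(c["mount"]);B=R.from_euler("xyz",s["eef_rot"]).as_matrix()
    p=cv2.undistortPoints(np.array(uv,float).reshape(-1,1,2),np.array(c["K"]),np.array(c["dist"])).reshape(-1,2)
    o=B@M[:3,3]+s["eef_pos"];D=np.c_[p,np.ones(len(p))]@(B@M[:3,:3]).T
    P=o+D*((z-o[2])/D[:,2])[:,None]
    return np.array([rd(q) for q in P])
def wseen(name):
    w,d=eyes.camera("wrist");cv2.imwrite(f"pics/{name}.png",w[:,:,::-1])
    H,S,V=cv2.split(cv2.cvtColor(w,cv2.COLOR_RGB2HSV));m=(H>12)&(H<35)&(S>110)&(V>60);m[265:]=0
    cs,_=cv2.findContours(m.astype(np.uint8),0,2);c=cv2.convexHull(max(cs,key=cv2.contourArea))
    (u,v),r=cv2.minEnclosingCircle(c);print("wrist holder",(round(u,1),round(v,1)),round(r,1),"z36:",wray([(u,v)],40)[0].round(1),"area",cv2.contourArea(c))
E
python3 - <<'E'
from h import *
print(wray([(268,97),(463,97),(452,272)],24).round(1).tolist())
print(wray([(418,220),(418,140),(288,218)],24).round(1).tolist())
wseen("w2")
E
```

```text
[[-83.3, 75.9], [75.3, 77.8], [88.1, -77.2]]
[[49.7, -26.6], [41.8, 43.0], [-66.1, -25.3]]
wrist holder (341.6, 222.5) 30.2 z36: [-21.4 -24.5] area 2685.5
```

Both cameras agree to about 2 mm. Now I'll lower behind the holder and start pushing.

In the tool's units: 65 mm / 500 = 0.13, 62 mm / 500 = 0.124.

```bash
echo '[[[-0.004, 0.006, 0.06], [0, 0, 0]], [[-0.004, 0.012, 0.11], [0, 0, 0]], [[-0.004, 0.012, 0.124], [0, 0, 0]], [[-0.004, 0.012, 0.13], [0, 0, 0]], [[-0.004, 0.012, 0.13], [0, 0, 0]]]' | python3 nudge.py; python3 -c "
from h import *
to(-60,-25,32)"
```

```text
clock: 2.25
eef_pos: [486.5, 20.8, 36.5]
eef_rot: [3.14, 0.0, 1.904]
wrist_force: [-0.4, -0.1, -0.2]
finger_gap: 0.3
finger_force: 0.0
t 2.25 reader xy [-65.3 -24.9] z 36.5 rot [3.14  0.    1.904] F [-0.4 -0.1 -0.2] gap 0.3
delta [-0.2  5.3  4.5] [0.001 0.    0.005]
```

In the tool's units: 15 mm / 500 = 0.03, 12 mm / 500 = 0.024.

```bash
echo '[[[0, 0.006, 0.006], [0, 0, 0]], [[0, 0.012, 0.006], [0, 0, 0]], [[0, 0.018, 0.006], [0, 0, 0]], [[0, 0.024, 0.006], [0, 0, 0]], [[0, 0.03, 0.006], [0, 0, 0]]]' | python3 nudge.py; python3 -c "
from h import *
st();wseen('w3')"
```

```text
clock: 2.75
eef_pos: [500.6, 25.6, 32.6]
eef_rot: [-3.142, 0.0, 1.904]
wrist_force: [-1.3, -0.4, 1.0]
finger_gap: 0.4
finger_force: 0.9
t 2.75 reader xy [-50.5 -24.8] z 32.6 rot [-3.142  0.     1.904] F [-1.3 -0.4  1. ] gap 0.4
wrist holder (341.1, 249.1) 41.6 z36: [-14.1 -22.8] area 3538.0
```

View pics/w3.png

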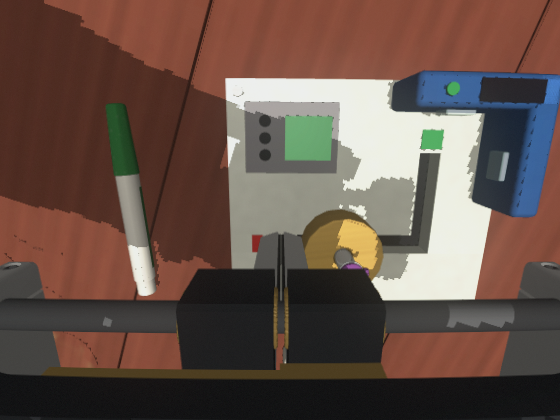

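The fingertips are in contact with the holder and the centre-to-TCP offset is 36.4 mm, as expected. I'll push along the long leg.

In the tool's units: 20 mm / 500 = 0.04, 16 mm / 500 = 0.032.

```bash
for i in 1; do echo '[[[0, 0.008, 0], [0, 0, 0]], [[0, 0.016, 0], [0, 0, 0]], [[0, 0.024, 0], [0, 0, 0]], [[0, 0.032, 0], [0, 0, 0]], [[0, 0.04, 0], [0, 0, 0]]]' | python3 nudge.py;done; echo '[[[0, 0.008, 0], [0, 0, 0]], [[0, 0.016, 0], [0, 0, 0]], [[0, 0.024, 0], [0, 0, 0]], [[0, 0.032, 0], [0, 0, 0]], [[0, 0.04, 0], [0, 0, 0]]]' | python3 nudge.py; python3 -c "
from h import *
to(3.5,-25,32);wseen('w4')"
```

```text
clock: 3.3
eef_pos: [519.6, 32.2, 32.4]
eef_rot: [-3.142, 0.0, 1.904]
wrist_force: [-1.8, -0.9, 1.1]
finger_gap: 0.8
finger_force: 1.0
clock: 3.8
eef_pos: [538.4, 38.7, 32.4]
eef_rot: [3.142, -0.0, 1.904]
wrist_force: [-2.2, -0.4, 1.2]
finger_gap: 0.7
finger_force: 0.9
t 3.8 reader xy [-10.5 -24.6] z 32.4 rot [ 3.142 -0.     1.904] F [-2.2 -0.4  1.2] gap 0.7
delta [-0.4 14.   0.4] [ 0.    -0.     0.005]
wrist holder (342.4, 245.6) 41.8 z36: [ 26.7 -20.2] area 3628.5
```

In the tool's units: 13 mm / 500 = 0.026, 12 mm / 500 = 0.024.

```bash
echo '[[[0, 0.006, 0], [0, 0, 0]], [[0, 0.012, 0], [0, 0, 0]], [[0, 0.018, 0], [0, 0, 0]], [[0, 0.024, 0], [0, 0, 0]], [[0, 0.026, 0], [0, 0, 0]]]' | python3 nudge.py;  echo '[[[0, 0.002, 0], [0, 0, 0]], [[0, 0.003, 0], [0, 0, 0]], [[0, 0.004, 0], [0, 0, 0]], [[0, 0.004, 0], [0, 0, 0]]]' | python3 nudge.py; python3 -c "
from h import *
st();wseen('w5')"
```

```text
clock: 4.35
eef_pos: [550.7, 43.0, 32.4]
eef_rot: [3.142, -0.0, 1.904]
wrist_force: [-0.9, -0.4, 0.9]
finger_gap: 1.0
finger_force: 0.7
clock: 4.75
eef_pos: [552.3, 43.5, 32.5]
eef_rot: [3.142, 0.0, 1.904]
wrist_force: [-0.9, 0.2, -0.0]
finger_gap: 0.4
finger_force: 0.4
t 4.75 reader xy [  4.2 -24.6] z 32.5 rot [3.142 0.    1.904] F [-0.9  0.2 -0. ] gap 0.4
wrist holder (342.3, 246.3) 41.6 z36: [ 40.9 -20.5] area 3625.5
```

In the tool's units: 1 mm / 500 = 0.002, 0.5 mm / 500 = 0.001.

```bash
echo '[[[0, 0.001, 0], [0, 0, 0]], [[0, 0.002, 0], [0, 0, 0]], [[0, 0.002, 0], [0, 0, 0]]]' | python3 nudge.py;  echo '[[[0, 0.001, 0], [0, 0, 0]], [[0, 0.002, 0], [0, 0, 0]], [[0, 0.002, 0], [0, 0, 0]]]' | python3 nudge.py; python3 -c "
from h import *
st()"
```

```text
clock: 5.1
eef_pos: [553.3, 43.8, 32.5]
eef_rot: [3.142, 0.0, 1.904]
wrist_force: [-0.7, -0.2, 0.4]
finger_gap: 0.4
finger_force: 0.4
clock: 5.4
eef_pos: [554.3, 44.2, 32.5]
eef_rot: [3.141, 0.0, 1.904]
wrist_force: [0.8, -0.2, 0.6]
finger_gap: 0.5
finger_force: 0.4
t 5.4 reader xy [  6.3 -24.6] z 32.5 rot [3.141 0.    1.904] F [ 0.8 -0.2  0.6] gap 0.5
```

View pics/w5.png

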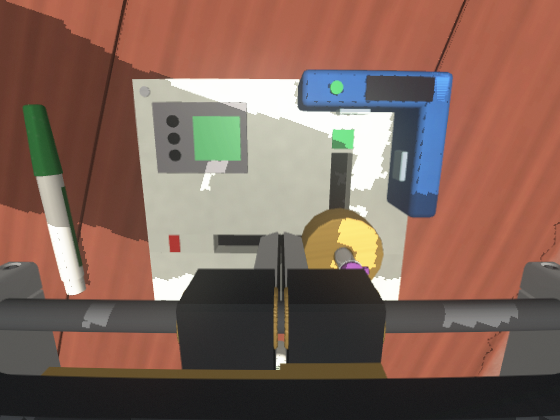

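The holder at (342,248) is level with the short leg at column 342. There's no stop force yet, so I'll creep on gently to find the end of the leg.

In the tool's units: 1 mm / 500 = 0.002, 0.5 mm / 500 = 0.001.

```bash
echo '[[[0, 0.001, 0], [0, 0, 0]], [[0, 0.002, 0], [0, 0, 0]], [[0, 0.002, 0], [0, 0, 0]]]' | python3 nudge.py;  python3 -c "
from h import *
st();wseen('w6');import time
"
```

```text
clock: 5.7
eef_pos: [554.6, 44.3, 32.4]
eef_rot: [-3.14, -0.0, 1.904]
wrist_force: [-5.8, -1.7, 2.9]
finger_gap: 0.6
finger_force: 3.1
t 5.7 reader xy [  6.7 -24.5] z 32.4 rot [-3.14  -0.     1.904] F [-5.8 -1.7  2.9] gap 0.6
wrist holder (342.0, 245.5) 41.4 z36: [ 43.1 -19.9] area 3616.0
```

The stop force puts the holder in the corner at true x = 41.5, so my frame reads about 1.7 mm high in x. I'll back off and go round low to its -y side.

In the tool's units: -45 mm / 500 = -0.09, 34 mm / 500 = 0.068.

```bash
echo '[[[0, -0.028, 0], [0, 0, 0]], [[-0.048, -0.04, 0], [0, 0, 0]], [[-0.09, -0.04, 0], [0, 0, 0]], [[-0.09, 0.016, 0], [0, 0, 0]], [[-0.09, 0.068, 0], [0, 0, 0]]]' | python3 nudge.py;  python3 -c "
from h import *
to(42,-60,32);wseen('w7')
"
```

```text
clock: 6.25
eef_pos: [603.1, 12.6, 32.8]
eef_rot: [3.141, 0.0, 1.902]
wrist_force: [0.2, -0.3, 0.2]
finger_gap: 0.6
finger_force: 0.0
t 6.25 reader xy [ 42.4 -70.2] z 32.8 rot [3.141 0.    1.902] F [ 0.2 -0.3  0.2] gap 0.6
delta [10.2 -0.3  0.8] [0.001 0.    0.003]
wrist holder (282.3, 176.0) 42.8 z36: [ 45.4 -23. ] area 5532.0
```

View pics/w7.png

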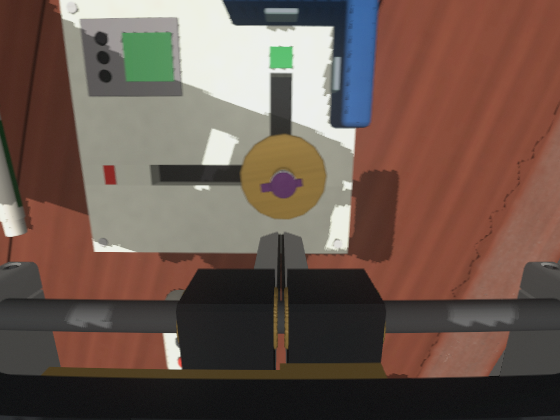

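The holder at (282,176) is centred ahead of the fingers and on the short leg. I'll push sideways.

```bash
echo '[[[0.008, 0, 0], [0, 0, 0]], [[0.016, 0, 0], [0, 0, 0]], [[0.022, 0, 0], [0, 0, 0]], [[0.028, 0, 0], [0, 0, 0]], [[0.034, 0, 0], [0, 0, 0]]]' | python3 nudge.py; echo '[[[0.006, 0, 0], [0, 0, 0]], [[0.012, 0, 0], [0, 0, 0]], [[0.018, 0, 0], [0, 0, 0]], [[0.024, 0, 0], [0, 0, 0]], [[0.03, 0, 0], [0, 0, 0]]]' | python3 nudge.py; python3 -c "
from h import *
st();wseen('w8')
"
```

```text
clock: 6.8
eef_pos: [596.1, 29.2, 32.6]
eef_rot: [-3.142, 0.0, 1.904]
wrist_force: [-0.3, -1.9, 0.2]
finger_gap: 0.4
finger_force: 0.6
clock: 7.3
eef_pos: [591.4, 43.5, 32.4]
eef_rot: [-3.142, 0.0, 1.904]
wrist_force: [0.0, -0.8, -0.1]
finger_gap: 0.6
finger_force: 0.5
t 7.3 reader xy [ 41.3 -37.1] z 32.4 rot [-3.142  0.     1.904] F [ 0.  -0.8 -0.1] gap 0.6
wrist holder (283.4, 196.4) 42.7 z36: [41.9 -1.9] area 5463.5
```

In the tool's units: 15 mm / 500 = 0.03, 12 mm / 500 = 0.024.

```bash
echo '[[[0.006, 0, 0], [0, 0, 0]], [[0.012, 0, 0], [0, 0, 0]], [[0.018, 0, 0], [0, 0, 0]], [[0.024, 0, 0], [0, 0, 0]], [[0.03, 0, 0], [0, 0, 0]]]' | python3 nudge.py; echo '[[[0.006, 0, 0], [0, 0, 0]], [[0.012, 0, 0], [0, 0, 0]], [[0.018, 0, 0], [0, 0, 0]], [[0.022, 0, 0], [0, 0, 0]], [[0.026, 0, 0], [0, 0, 0]]]' | python3 nudge.py; echo '[[[0.002, 0, 0], [0, 0, 0]], [[0.004, 0, 0], [0, 0, 0]], [[0.004, 0, 0], [0, 0, 0]]]' | python3 nudge.py; python3 -c "
from h import *
st();wseen('w9')
"
```

```text
clock: 7.85
eef_pos: [586.5, 57.7, 32.5]
eef_rot: [3.142, 0.0, 1.904]
wrist_force: [0.5, -0.6, 0.2]
finger_gap: 0.4
finger_force: 0.5
clock: 8.35
eef_pos: [582.3, 69.9, 32.4]
eef_rot: [-3.142, -0.0, 1.904]
wrist_force: [0.5, -1.2, -0.5]
finger_gap: 0.4
finger_force: 0.5
clock: 8.65
eef_pos: [581.7, 71.8, 32.5]
eef_rot: [3.142, -0.0, 1.904]
wrist_force: [0.8, -0.9, -0.8]
finger_gap: 0.3
finger_force: 0.1
t 8.65 reader xy [41.2 -7.3] z 32.5 rot [ 3.142 -0.     1.904] F [ 0.8 -0.9 -0.8] gap 0.3
wrist holder (284.0, 196.0) 42.4 z36: [42.1 27.8] area 5430.5
```

Now I'll creep to the end stop.

In the tool's units: 2 mm / 500 = 0.004, 1 mm / 500 = 0.002.

```bash
echo '[[[0.002, 0, 0], [0, 0, 0]], [[0.004, 0, 0], [0, 0, 0]], [[0.004, 0, 0], [0, 0, 0]]]' | python3 nudge.py; echo '[[[0.001, 0, 0], [0, 0, 0]], [[0.002, 0, 0], [0, 0, 0]], [[0.002, 0, 0], [0, 0, 0]]]' | python3 nudge.py; python3 -c "
from h import *
st()
"
```

```text
clock: 9.0
eef_pos: [581.0, 73.6, 32.5]
eef_rot: [3.142, 0.0, 1.904]
wrist_force: [0.1, -1.5, -1.2]
finger_gap: 0.5
finger_force: 0.4
clock: 9.3
eef_pos: [580.9, 74.1, 32.6]
eef_rot: [3.142, 0.001, 1.904]
wrist_force: [1.4, -5.8, 0.4]
finger_gap: 0.5
finger_force: 3.1
t 9.3 reader xy [41.1 -4.8] z 32.6 rot [3.142e+00 1.000e-03 1.904e+00] F [ 1.4 -5.8  0.4] gap 0.5
```

In the tool's units: 1 mm / 500 = 0.002, 0.5 mm / 500 = 0.001.

```bash
echo '[[[0.001, 0, 0], [0, 0, 0]], [[0.002, 0, 0], [0, 0, 0]], [[0.002, 0, 0], [0, 0, 0]]]' | python3 nudge.py; echo '[[[-0.02, 0, 0], [0, 0, 0]], [[-0.08, 0, -0.04], [0, 0, 0]], [[-0.16, 0, -0.12], [0, 0, 0]], [[-0.24, 0, -0.2], [0, 0, 0]], [[-0.3, -0.04, -0.24], [0, 0, 0]]]' | python3 nudge.py; echo '[[[0, -0.096, 0], [0, 0, 0]], [[0, -0.192, 0], [0, 0, 0]], [[0, -0.28, 0], [0, 0, 0]], [[0, -0.28, 0], [0, 0, 0]]]' | python3 nudge.py
python3 - <<'E'
from h import *
st();im=seen();cv2.imwrite("pics/t9.png",cv2.resize(im[140:270,190:380,::-1],None,fx=4,fy=4,interpolation=cv2.INTER_CUBIC))
E
```

```text
clock: 9.6
eef_pos: [580.8, 74.4, 32.7]
eef_rot: [3.141, 0.002, 1.904]
wrist_force: [0.8, -9.7, 2.4]
finger_gap: 0.2
finger_force: 5.1
clock: 10.1
eef_pos: [612.1, -71.5, 152.9]
eef_rot: [3.14, 0.0, 1.905]
wrist_force: [0.5, -0.4, -0.5]
finger_gap: 0.4
finger_force: 0.0
clock: 10.5
eef_pos: [475.0, -117.3, 150.8]
eef_rot: [-3.141, -0.001, 1.902]
wrist_force: [0.1, -0.6, -0.5]
finger_gap: 0.5
finger_force: 0.0
t 10.5 reader xy [-120.8 -151.9] z 150.8 rot [-3.141e+00 -1.000e-03  1.902e+00] F [ 0.1 -0.6 -0.5] gap 0.5
holder (269.9, 182.6) 10.4 [40.9 28.2]
```

View pics/t9.png

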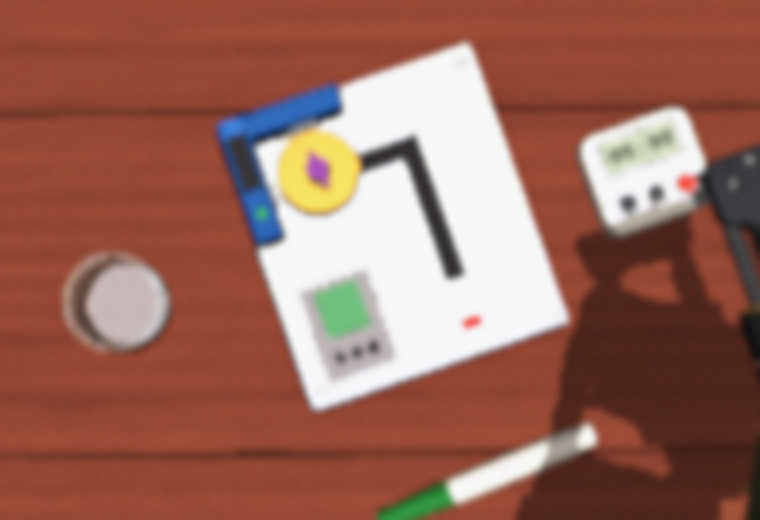

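The holder sits in the bay at (318,172) with the tube upright. Beaker, timer and marker are undisturbed and the hand is clear. The end stop was firm, with force rising to about 10 N for 0.3 mm of travel.

```bash
python3 -c "
from cell import manip, eyes
print(manip.sign_off())"
```

```text
the job is handed in; nothing more can be done
None
```

I pushed the holder along the long leg to its corner stop, then sideways to a firm stop at the end of the short leg in the reading bay; the last picture puts it about 2 mm from the slot end (limit 4 mm), tube upright, beaker, timer and marker in place and hand clear, and I handed the job in at about 10.5 s, with no verdict returned.

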